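# Make up a staining kit and a dilution kit in their trays

## Robot

A 6-joint arm with a two-finger parallel gripper is mounted at the origin on a cart in front of the work surface, level with it; the furniture and walls round the work are solid. World frame = base frame: x ahead of the robot, y to its left, z up, the work surface at z = 0. Lengths are in m, angles in rad, forces in N, time in s.
With the tool pointing down it reaches from about 0.225 to 0.875 m from the base axis. Payload 3.4 kg.
Tool frame: the origin (TCP) lies at the very end of the fingers, on their centre line; the grasp point (between the pads) lies 19 mm behind it; z points along the fingers, y is the line along which they close (so a half turn about z gives the same grasp; the last joint's range is limited). The gripper opens to 85 mm and grips with 20 to 120 N. Pads are 22 mm wide; open, the fingers measure 114 mm over their backs; the gripper's body (76 mm by 85 mm) begins 54 mm behind the grasp point. The pads swing forward as they close: fully open they stand 13 mm farther back than shut.
Start: joints at [1.003, 0.276, 1.505, -0, 1.361, -0.121], TCP at [0.248, 0.519, 0.231] pointing down, gripper open.
Joint ranges: [-2.89, 2.89], [-0.75, 2.08], [0.22, 2.7], [-1.18, 4.32], [0.11, 2.71], [-2.7, 2.7]. Speed limits (rad/s): [2.57, 2.57, 3.14, 3.14, 3.14, 3.14].

## Interface

Orientations are given as a unit quaternion [w, x, y, z].
In Python, from workcell import env, imaging gives the robot as it stands.
- The arm moves only by the tool carry_out, never from a script. Its argument "series" is a list of rows, each a list of 5 numbers: the shift along the tool's x, y, z scaled (see below), then the turn about the tool's z scaled (see below), then the gripper command: -1 is fully open, 1 is shut, values between are in proportion. A call has 1 to 20 rows; each row shifts and turns the commanded pose from where the row before left it, along the tool's axes as they then stand; what a row does not reach is not made up. The controller multiplies each number of a shift by 80 mm and each number of a turn by 90 degrees. A row lasts 1/10 s, in which the tool goes at most 50 mm and 8.59 degrees, less where a joint would pass 70% of its speed; a pose out of reach is approached as far as the arm can. A call with a number of a shift or a turn outside -1 to 1 is refused whole. A call with a gripper value outside its range is refused whole. The fingers move at their own pace and stop on an object; the grip force is fixed at half the most. Time passes only in rows, so rows that do not move let the fingers close. It gives the time, the measured TCP pose, the force, the opening and the grip force at its end, in the units of the state.
- env.state(): the state, without advancing time (a new reading comes with each control period).
- imaging.camera(name): name is "scene" or "top" or "wrist"; returns a dict with "frame" (400x640x3 uint8, red, green, blue), "mtx" (3x3 intrinsics, pixels), "R" (3x3) and "t" (3): a world point X has camera coordinates R X + t; the wrist camera has in their place "tool_from_camera" (4x4, takes a point from camera to tool coordinates, whose origin is the TCP and whose axes are the flange's). Camera axes: x right, y down, z forward; pixel columns grow to the right and rows downward; lengths in m; the calibration is good to about 2 mm. A picture is of the moment at which its call begins: read the wrist's pose just before it. There is no depth.
- env.job_done(): hands the job in; it is judged then, once.
The state is a dict: "time": time; "joints": joint angles; "qvel": joint speeds; "effort": joint torques, N m; "position": TCP position; "tcp_rot": TCP orientation; "ft_force": force on the tool from outside, world axes, zero at the start; "moment": the same for the moment, N m; "finger_gap": finger opening in m; "grasp_force": force on a finger pad.
Only numpy, scipy, OpenCV 4.12 (cv2) and the standard library are available. Lean on these libraries where they do the work, as an engineer would, in place of code of your own. Each camera call takes 0.05 s, during which the arm holds its last target. There are 200 camera calls.

## Task

Make up today's two bench kits from the things standing about between the two kit trays in the middle of the bench. Into the larger, staining tray put the brown screw-capped stain bottle (standing in the round well), the matchbox (lying flat in the rectangular pocket) and the blue marker (lying in the long trough); into the smaller, dilution tray stand the taller clear vial in the wide well and the shorter one in the narrow well. Leave the closed agar dish at the left alone.

Things in the scene. Friction and masses are not known exactly. Their poses are not given: they have to be found in the camera images.
- staining_tray: Larger dark grey tray 112x158 mm, fixed. Origin: centre of underside; x to its back edge, y to its left (long way). Floor z 4. Front trough (marker): centre x -36.5 y 0, inside 32 (x) by 151 (y), walls to z 12, cut away for |y|<30 for fingers. Back left round well (bottle): centre x 15 y 48, inner dia 38, top z 18. Back right pocket (matchbox): x -17..52, y -75..-20, walls to z 9 (front 12).
- dilution_tray: Smaller dark grey kit tray 70 x 118 mm, rim 9 mm high, fixed on the bench. Origin: centre of underside; x to its back edge, y to its left (long way), z up. Floor 4 mm up. Wide well (tall vial): centre x 0, y 27 mm, inner diameter 42, top 22 mm above the bench. Narrow well (short vial): centre x 0, y -31 mm, inner diameter 33, top 13 mm above the bench.
- stain_bottle: Small brown glass bottle with a black screw cap, standing upright in the middle of the bench, between the trays: 43 mm tall, body 20 mm in diameter up to 32 mm, cap 17 mm in diameter. 15 g. Origin: centre of its underside, z up along its axis.
- tall_vial: The taller clear glass crimp-capped vial in the middle of the bench, between the trays: 57 mm tall, 20 mm in diameter, upright. About 12 g. Origin: centre of its underside, z up along its axis.
- short_vial: The shorter clear glass crimp-capped vial in the middle of the bench, between the trays: 39 mm tall, 17 mm in diameter, upright. About 12 g. Origin: centre of its underside, z up along its axis.
- matches: Closed matchbox lying flat in the middle of the bench: 37 mm (its x) by 51 mm (its y), 15 mm high. About 12 g. Origin: centre of its underside, z up.
- marker: Blue felt marker lying in the middle of the bench: 131 mm long (its x), 13 mm wide (its y), 12 mm high, box-like, does not roll. 14 g. Origin: middle of its underside, z up.
- agar_dish: Closed round petri dish with agar, 91 mm in diameter, 15 mm high, standing loose at the left front of the bench: to be left alone. Origin: centre of its underside.
Mind the look-alikes: they are no part of the job. Leave any orange look-alike of the tall_vial alone.

How it is judged:
At the end, for the whole second after the job is handed in: Bottle upright in the staining tray's round well, matchbox flat in its pocket, marker along the trough; tall vial in the dilution tray's wide well, short vial in the narrow one. Each on the floor of its compartment (middle within 11 to 17 mm), tilt under 0.12 (matchbox 0.08), at rest (x of stain_bottle in the frame of staining_tray between 0.003 and 0.027 m and y of stain_bottle in the frame of staining_tray between 0.036 and 0.06 m and z of stain_bottle in the frame of staining_tray between 0 and 0.009 m and angle between each of stain_bottle, tall_vial, short_vial's own z axis and vertical below 0.12 rad and linear speed of each of stain_bottle, matches, marker, tall_vial, short_vial below 0.02 m/s and x of matches in the frame of staining_tray between 0.0008 and 0.0348 m and y of matches in the frame of staining_tray between -0.0605 and -0.0345 m and z of matches in the frame of staining_tray between 0 and 0.0085 m and angle between matches's own z axis and vertical below 0.08 rad and x of marker in the frame of staining_tray between -0.0495 and -0.0235 m and y of marker in the frame of staining_tray between -0.013 and 0.013 m and z of marker in the frame of staining_tray between 0 and 0.0072 m and angle between the x axis of marker and the y axis of staining_tray, either way round below 0.17 rad and x of tall_vial in the frame of dilution_tray between -0.014 and 0.014 m and y of tall_vial in the frame of dilution_tray between 0.013 and 0.041 m and z of tall_vial in the frame of dilution_tray between 0 and 0.009 m and x of short_vial in the frame of dilution_tray between -0.011 and 0.011 m and y of short_vial in the frame of dilution_tray between -0.042 and -0.02 m and z of short_vial in the frame of dilution_tray between 0 and 0.009 m); the robot touches nothing.
It fails at once if the agar dish is shifted by more than 20 mm (distance of agar_dish from where it was at the start of the episode above 0.02 m).
It also fails if it takes over 93 s, if anything falls off the work surface, if the arm or the gripper's body presses on something with over 40 N, if the wrist force passes 120 N, or if a joint passes its speed limit or range.

## Working session

There is one attempt and no reset: what is moved stays moved. The work goes in short steps, Python scripts to look and compute and a tool call to move; the robot and the scene stay as the last step left them, time stands still between calls to the robot, and variables do not carry over. Pictures are saved under pics/ and viewed, at most 14 in all, crops included, and the job is handed in when it is done.

Besides the shell and the picture viewer there is one more tool, called after ">>>" by a JSON object that holds its "name" and its "arguments". carry_out: Moves the arm, as the interface text tells. Its arguments: {"type":"object","properties":{"series":{"type":"array","items":{"type":"array","items":{"type":"number","minimum":-1,"maximum":1}}}},"required":["series"]}

```bash
mkdir -p pics; python3 - <<'E'
from workcell import env, imaging
import cv2, numpy as np, json
s=env.state(); print({k:np.round(v,3).tolist() for k,v in s.items()})
for n in ["top","scene"]:
    c=imaging.camera(n); cv2.imwrite(f"pics/{n}0.png",c["frame"][:,:,::-1])
    np.savez(f"{n}0.npz",**c); print(n,c["mtx"].round(1).tolist(),c["R"].round(3).tolist(),c["t"].round(3).tolist())
E
```

```text
{'time': 0.0, 'joints': [1.003, 0.277, 1.506, -0.0, 1.361, -0.121], 'qvel': [0.001, -0.0, -0.003, -0.002, -0.0, 0.0], 'effort': [0.001, -41.676, -24.58, -0.0, 0.011, 0.0], 'position': [0.248, 0.518, 0.23], 'tcp_rot': [-0.0, 0.222, 0.975, -0.001], 'ft_force': [0.15, 0.131, 0.044], 'moment': [0.04, -0.033, 0.053], 'grasp_force': 0.0, 'finger_gap': 0.085}
top [[471.9, 0.0, 320.9], [0.0, 471.9, 198.1], [0.0, 0.0, 1.0]] [[-0.024, -0.999, -0.026], [-0.99, 0.027, -0.139], [0.14, 0.023, -0.99]] [0.117, 0.538, 1.135]
scene [[446.0, 0.0, 320.2], [0.0, 446.0, 197.1], [0.0, 0.0, 1.0]] [[0.796, -0.605, 0.009], [-0.321, -0.437, -0.84], [0.512, 0.666, -0.542]] [-0.369, 0.245, 0.697]
```

View pics/top0.png

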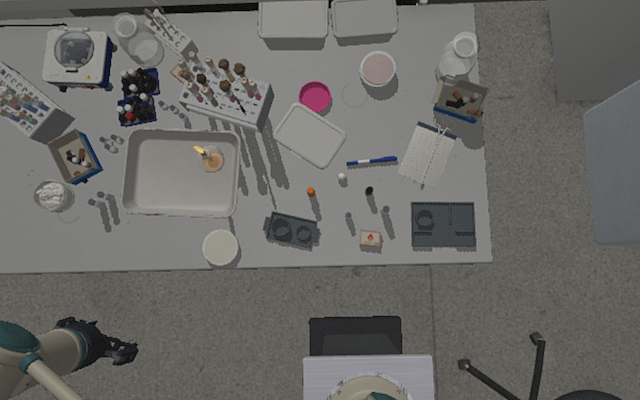

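View pics/scene0.png

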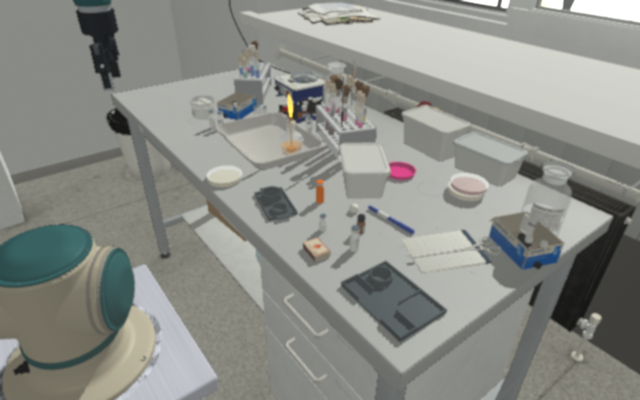

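The top view shows the dilution tray at (291,230), staining tray at (443,225), and dish at (221,247). The bottle is at (369,190), matchbox at (371,238) and marker at (372,161). Clear candidates are (349,215) and (386,210), plus a white thing at (342,177). The orange look-alike is at (311,191). I'll enlarge both views.

```bash
cat > h.py <<'E'
import numpy as np, cv2
def ray(c,uv,z):
    C=-c["R"].T@c["t"]; d=c["R"].T@np.linalg.inv(c["mtx"])@np.array([uv[0],uv[1],1.])
    return C+d*(z-C[2])/d[2]
def proj(c,X):
    p=c["R"]@np.asarray(X,float)+c["t"]; p=c["mtx"]@p; return p[:2]/p[2]
E
python3 - <<'E'
from h import *
a=cv2.imread("pics/top0.png")[145:275,260:485]; b=cv2.imread("pics/scene0.png")[170:340,240:450]
a=cv2.resize(a,None,fx=3.5,fy=3.5,interpolation=2); b=cv2.resize(b,None,fx=3.5,fy=3.5,interpolation=2)
cv2.imwrite("pics/topc.png",a);cv2.imwrite("pics/scenec.png",b)
T=dict(np.load("top0.npz"));S=dict(np.load("scene0.npz"))
for n,uv,z in [("dil",(291,230),.009),("sta",(443,225),.01),("dish",(221,247),.015),("vA",(349,215),.04),("vB",(386,210),.05),("white",(342,177),.03),("bot",(369,190),.043),("mat",(371,238),.015),("mark",(372,161),.012),("or",(311,191),.057)]:
    X=ray(T,uv,z); print(n,X.round(3),proj(S,X).round())
E
```

```text
dil [0.466 0.182 0.009] [274. 200.]
sta [ 0.468 -0.201  0.01 ] [390. 294.]
dish [0.427 0.359 0.015] [225. 173.]
vA [0.497 0.035 0.04 ] [323. 214.]
vB [ 0.505 -0.055  0.05 ] [354. 229.]
white [0.594 0.049 0.03 ] [353. 200.]
bot [ 0.557 -0.016  0.043] [360. 214.]
mat [ 0.44  -0.019  0.015] [317. 246.]
mark [ 0.637 -0.029  0.012] [390. 216.]
or [0.557 0.127 0.057] [319. 181.]
```

View pics/topc.png

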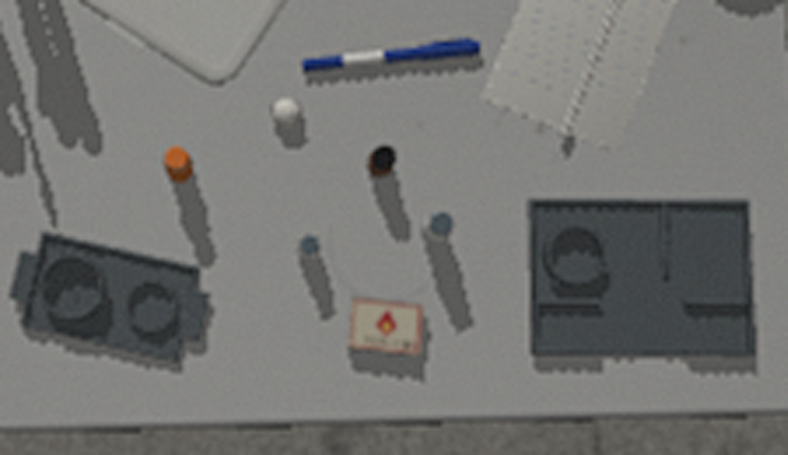

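View pics/scenec.png

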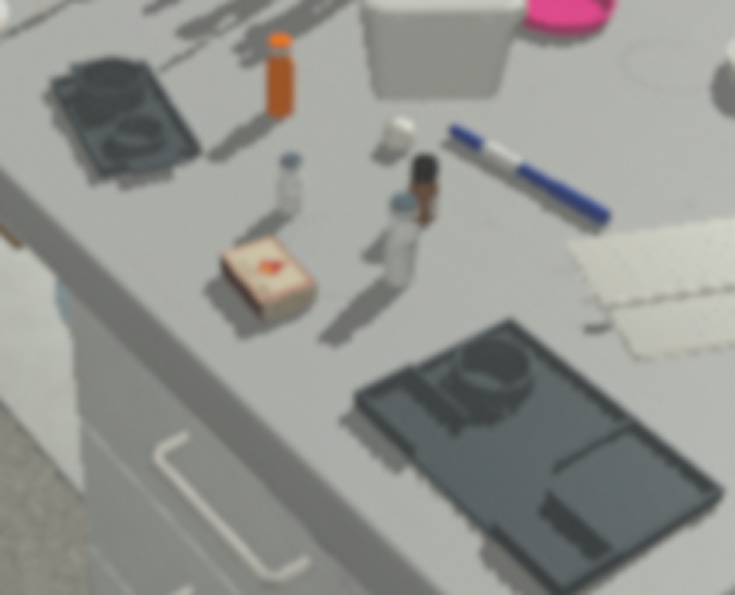

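The crop confirms it. The tall clear vial is at top pixel (386,209) and the short one at (348,215); the taller silhouette in the scene view is the right-hand one. Orange (311,191) and the small white thing (342,177) don't fit the description. Next I'll move above the middle for close views.

>>> {"name": "carry_out", "arguments": {"series": [[0, 0, 0, -0.095, -1], [0, 0, 0, -0.095, -1], [0, 0, 0, -0.095, -1], [-0.193, -0.432, -0.083, 0, -1], [-0.193, -0.432, -0.083, 0, -1], [-0.193, -0.432, -0.083, 0, -1], [-0.193, -0.432, -0.083, 0, -1], [-0.193, -0.432, -0.083, 0, -1], [-0.193, -0.432, -0.083, 0, -1], [-0.193, -0.432, -0.083, 0, -1], [-0.193, -0.432, -0.083, 0, -1], [-0.193, -0.432, -0.083, 0, -1], [-0.193, -0.432, -0.083, 0, -1], [-0.193, -0.432, -0.083, 0, -1], [-0.193, -0.432, -0.083, 0, -1], [-0.193, -0.432, -0.083, 0, -1], [-0.193, -0.432, -0.083, 0, -1], [-0.193, -0.432, -0.083, 0, -1], [0, 0, 0, 0, -1], [0, 0, 0, 0, -1]]}}

```text
time: 2.1
position: [0.4803, -0.0, 0.3303]
tcp_rot: [-0.001, 0.001, 1.0, 0.0]
ft_force: [-0.2, -0.8, -0.7]
finger_gap: 0.0855
grasp_force: 0.0
```

```bash
cat >> h.py <<'E'
from scipy.spatial.transform import Rotation as Ro
def wrist(name):
    from workcell import env, imaging
    s=env.state(); c=imaging.camera("wrist"); cv2.imwrite(f"pics/{name}.png",c["frame"][:,:,::-1])
    q=s["tcp_rot"]; A=np.eye(4); A[:3,:3]=Ro.from_quat([q[1],q[2],q[3],q[0]]).as_matrix(); A[:3,3]=s["position"]
    E=np.linalg.inv(A@c["tool_from_camera"]); d=dict(mtx=c["mtx"],R=E[:3,:3],t=E[:3,3]); np.savez(name+".npz",**d)
    print(s["time"],np.round(s["position"],4),np.round(q,3)); return d,c
E
python3 - <<'E'
from h import *
d,c=wrist("w1"); print(c["tool_from_camera"].round(3).tolist(), c["mtx"][0])
E
```

```text
2.1 [ 0.4803 -0.      0.3303] [-0.001  0.001  1.     0.   ]
[[-0.0, -0.966, -0.26, 0.066], [1.0, -0.0, 0.001, 0.001], [-0.001, -0.26, 0.966, -0.143], [0.0, 0.0, 0.0, 1.0]] [317.77650469   0.         322.317832  ]
```

View pics/w1.png

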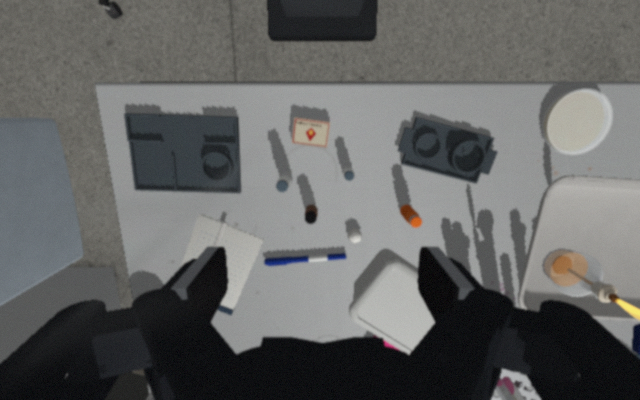

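All items are visible in the wrist view: staining tray ~(185,152), dilution tray ~(447,147), matchbox (310,132), tall vial cap (282,185), short vial cap (348,175), bottle cap (311,213), marker (305,257). Next I'll measure with masks.

```bash
python3 - <<'E'
from h import *
im=cv2.imread("pics/w1.png").astype(int); d=dict(np.load("w1.npz"))
B,G,R=im[...,0],im[...,1],im[...,2]
def mask(cond,box,name,z,k=1):
    m=np.zeros(cond.shape,np.uint8); x0,y0,x1,y1=box; m[y0:y1,x0:x1]=cond[y0:y1,x0:x1]
    m*=255
    cs,_=cv2.findContours(m,cv2.RETR_EXTERNAL,cv2.CHAIN_APPROX_NONE)
    cc=max(cs,key=cv2.contourArea); r=cv2.minAreaRect(cc); bp=cv2.boxPoints(r)
    P=np.array([ray(d,p,z)[:2] for p in bp]); 
    M=cv2.moments(cc); 
    e=np.array([P[1]-P[0],P[2]-P[1]])
    print(name,cv2.contourArea(cc),"px",np.round(r[0],1),"rectctr",P.mean(0).round(4),"len",np.hypot(*e.T).round(4),"ang",np.degrees(np.arctan2(e[:,1],e[:,0])).round(1),"cent",ray(d,(M['m10']/M['m00'],M['m01']/M['m00']),z)[:2].round(4))
    return m
for p in [(185,152),(400,130),(275,150),(370,200),(282,185),(348,175)]: print(p,im[p[1],p[0]],end=" ")
print()
blu=(B-R>6)&(B<110)
m1=mask(blu,(115,100,250,200),"stain",.009)
m2=mask(blu,(390,100,500,190),"dil",.009)
mask((R-B>12)&(R>90),(285,110,335,152),"match top",.015)
mask(B-R>50,(255,240,355,275),"marker",.012)
mask(B-R>8,(272,175,292,195),"tallcap",.057)
mask(B-R>8,(338,165,358,185),"shortcap",.039)
mask((B<45),(300,203,322,224),"bottle cap",.043)
mask((R-B>60),(395,200,425,230),"orange",.057)
o=cv2.resize(cv2.imread("pics/w1.png")[95:205,110:510],None,fx=2,fy=2,interpolation=2)
cv2.imwrite("pics/w1c.png",np.vstack([o,cv2.cvtColor(cv2.resize((m1|m2)[95:205,110:510],None,fx=2,fy=2),8)]))
E
```

```text
(185, 152) [67 65 57] (400, 130) [93 94 93] (275, 150) [96 96 95] (370, 200) [159 158 158] (282, 185) [95 87 74] (348, 175) [93 81 70] 
stain 7783.0 px [182.  152.9] rectctr [ 0.4712 -0.2032] len [0.1128 0.1633] ang [169.2  88.4] cent [ 0.4674 -0.2011]
dil 3701.5 px [447.2 150.1] rectctr [0.4668 0.1835] len [0.069  0.1402] ang [168.9  76.3] cent [0.4667 0.1807]
match top 943.5 px [310.2 132.1] rectctr [ 0.44   -0.0158] len [0.0376 0.0523] ang [171.2  83. ] cent [ 0.4397 -0.0158]
marker 170.5 px [286. 261.] rectctr [ 0.6403 -0.0567] len [0.067 0.01 ] ang [95.5  4. ] cent [ 0.6404 -0.0594]
tallcap 92.0 px [281.5 186.5] rectctr [ 0.509  -0.0537] len [0.0147 0.0151] ang [89.9 -1.7] cent [ 0.5084 -0.0535]
shortcap 59.0 px [348.8 175.7] rectctr [0.4979 0.0379] len [0.0122 0.0128] ang [167.1  75.8] cent [0.4979 0.038 ]
bottle cap 120.5 px [310.5 214. ] rectctr [ 0.5523 -0.0157] len [0.0127 0.0238] ang [89.9 -0.4] cent [ 0.552  -0.0156]
orange 203.5 px [410.7 216.3] rectctr [0.5514 0.1229] len [0.0154 0.0374] ang [135.6  43.7] cent [0.5515 0.1233]
```

View pics/w1c.png

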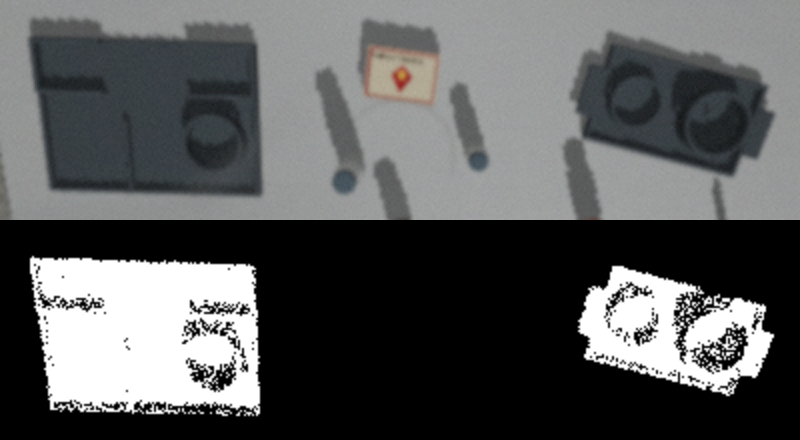

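>>> {"name": "carry_out", "arguments": {"series": [[-0.042, 0.381, 0.4375, 0, -1], [-0.042, 0.381, 0.4375, 0, -1], [-0.042, 0.381, 0.4375, 0, -1], [-0.042, 0.381, 0.4375, 0, -1], [-0.042, 0.381, 0.4375, 0, -1], [-0.042, 0.381, 0.4375, 0, -1], [0, 0, 0, 0, -1], [0, 0, 0, 0, -1]]}}

```text
time: 2.95
position: [0.4989, 0.1846, 0.1202]
tcp_rot: [-0.001, -0.002, 1.0, -0.0]
ft_force: [0.2, -0.8, 1.3]
finger_gap: 0.0851
grasp_force: 0.0
```

```bash
python3 -c "
from h import *
wrist('wd')"
```

```text
2.95 [0.4989 0.1846 0.1202] [-0.001 -0.002  1.    -0.   ]
```

>>> {"name": "carry_out", "arguments": {"series": [[0, -0.6, 0, 0, -1], [0, -0.6, 0, 0, -1], [0, -0.6, 0, 0, -1], [0, -0.6, 0, 0, -1], [0, -0.6, 0, 0, -1], [0, -0.6, 0, 0, -1], [0, -0.6, 0, 0, -1], [0, -0.6, 0, 0, -1], [0, 0, 0, 0, -1], [0, 0, 0, 0, -1]]}}

```text
time: 4.0
position: [0.5007, -0.2027, 0.1225]
tcp_rot: [0.001, 0.002, 1.0, -0.0]
ft_force: [0.8, 1.1, -0.7]
finger_gap: 0.0849
grasp_force: 0.0
```

```bash
python3 -c "
from h import *
wrist('ws')
a=cv2.imread('pics/wd.png')[:280];b=cv2.imread('pics/ws.png')[:300]
cv2.imwrite('pics/wds.png',np.vstack([a,b]))"
```

```text
4.0 [ 0.5007 -0.2027  0.1225] [ 0.001  0.002  1.    -0.   ]
```

View pics/wds.png

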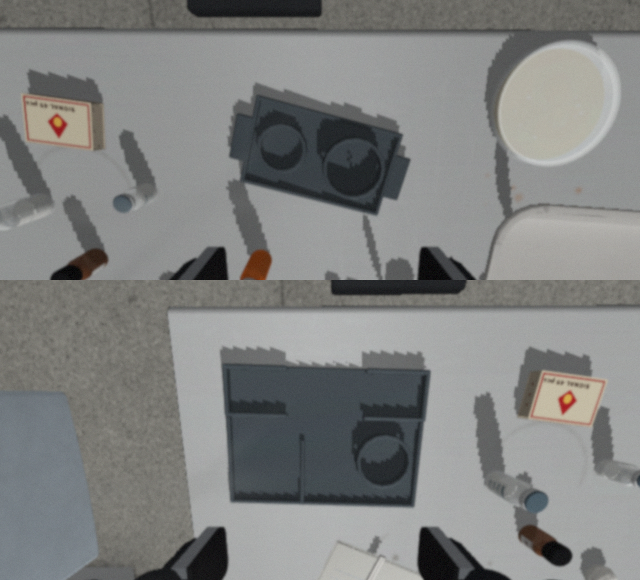

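```bash
python3 - <<'E'
from h import *
for n,box,z,op in [("wd",(225,80,415,220),.009,27),("ws",(215,75,440,235),.011,5)]:
    im=cv2.imread(f"pics/{n}.png").astype(int); d=dict(np.load(n+".npz"))
    m=np.zeros(im.shape[:2],np.uint8); x0,y0,x1,y1=box
    m[y0:y1,x0:x1]=((im[...,0]-im[...,2]>5)&(im[...,0]<110))[y0:y1,x0:x1]*255
    m=cv2.morphologyEx(m,cv2.MORPH_CLOSE,np.ones((15,15)))
    # rectify to ground plane z (0.5 mm/px) so that rectangles are rectangles
    g=[(x,y) for x in (.38,.56) for y in ((.08,.29) if n=="wd" else (-.31,-.10))]
    src=np.float32([proj(d,(x,y,z)) for x,y in g]); ox,oy=.38,g[0][1]
    dst=np.float32([((y-oy)*2000,(x-ox)*2000) for x,y in g])
    H=cv2.getPerspectiveTransform(src,dst); w=cv2.warpPerspective(m,H,(420,360))
    w=((w>127)*255).astype(np.uint8)
    if n=="wd":
        w=cv2.morphologyEx(w,cv2.MORPH_OPEN,cv2.getStructuringElement(cv2.MORPH_RECT,(5,5)))
    cc=max(cv2.findContours(w,0,2)[0],key=cv2.contourArea); r=cv2.minAreaRect(cc)
    print(n,"ctr",r[0][1]/2000+ox,r[0][0]/2000+oy,"size",np.array(r[1])/2,"ang",r[2])
    cs={"wd":[(258,95),(402,133),(379,213),(242,180)],"ws":[(223,85),(430,90),(413,226),(231,222)]}[n]
    P=np.array([ray(d,c,z)[:2] for c in cs]); e=np.roll(P,-1,0)-P
    print("corners",P.round(4).tolist(),"ctr",P.mean(0).round(4),"len",np.hypot(*e.T).round(4),"ang",np.degrees(np.arctan2(e[:,1],e[:,0])).round(1))
d=dict(np.load("wd.npz")); print("wide",ray(d,(352,167),.022)[:2],"narrow",ray(d,(282,147),.013)[:2])
d=dict(np.load("ws.npz")); print("well",ray(d,(383,181),.018)[:2], "divider", ray(d,(302,152),.009),ray(d,(302,220),.009))
for n,c in [("wd",(60,122)),("ws",(567,118))]: print("match",ray(dict(np.load(n+".npz")),c,.015)[:2])
T=dict(np.load("top0.npz"));print("top: match",ray(T,(260+387/3.5,145+325/3.5),.015)[:2],"marker ends",ray(T,(260+304/3.5,145+66/3.5),.008)[:2],ray(T,(260+480/3.5,145+47/3.5),.008)[:2])
W=dict(np.load("w1.npz"));print("w1 marker ends",ray(W,(264,261),.008)[:2],ray(W,(346,256),.008)[:2])
E
```

```text
wd ctr 0.4662229461669922 0.18294683074951174 size [141.90274048  72.42038727] ang 13.974099159240723
corners [[0.4196, 0.1359], [0.4475, 0.2476], [0.5134, 0.2329], [0.4857, 0.1197]] ctr [0.4666 0.184 ] len [0.1152 0.0675 0.1165 0.068 ] ang [  76.   -12.6 -103.8  166.2]
ws ctr 0.4702825317382813 -0.20088801574707033 size [158.24586487 111.89205933] ang 2.1610794067382812
corners [[0.4144, -0.2768], [0.4185, -0.1201], [0.528, -0.1251], [0.5239, -0.2794]] ctr [ 0.4712 -0.2004] len [0.1568 0.1096 0.1544 0.1095] ang [ 88.5  -2.6 -91.5 178.7]
wide [0.47252648 0.20787778] narrow [0.45845818 0.15356676]
well [ 0.48738693 -0.15377559] divider [ 0.46529336 -0.21825986  0.009     ] [ 0.52298316 -0.21941839  0.009     ]
match [ 0.44013354 -0.01441529]
match [ 0.43937456 -0.01501075]
top: match [ 0.44026257 -0.01791373] marker ends [0.63245618 0.03519663] [ 0.64291089 -0.09453966]
w1 marker ends [ 0.6421294  -0.09230206] [0.63369596 0.03873836]
```

```bash
python3 - <<'E'
from h import *
s=dict(np.load("ws.npz"));w=dict(np.load("wd.npz"))
print("bottle",ray(s,(558,272),.043)[:2],"tall",ray(s,(537,221),.057)[:2],"short",ray(w,(123,203),.039)[:2])
im=cv2.imread("pics/ws.png").astype(int)
m=((im[...,2]-im[...,0]>12)&(im[...,2]>90)).astype(np.uint8)*255; m[:85]=0;m[150:]=0;m[:,:520]=0
cc=max(cv2.findContours(m,0,1)[0],key=cv2.contourArea)
P=np.array([ray(s,p,.015)[:2] for p in cc[:,0,:]]).astype(np.float32)
r=cv2.minAreaRect(P*1000); print("match ws",r)
im=cv2.imread("pics/wd.png").astype(int)
m=((im[...,2]-im[...,0]>12)&(im[...,2]>90)).astype(np.uint8)*255; m[:85]=0;m[152:]=0;m[:,110:]=0
cc=max(cv2.findContours(m,0,1)[0],key=cv2.contourArea)
P=np.array([ray(w,p,.015)[:2] for p in cc[:,0,:]]).astype(np.float32)
print("match wd",cv2.minAreaRect(P*1000))
E
```

```text
bottle [ 0.55435683 -0.01990083] tall [ 0.50771066 -0.05335773] short [0.49712197 0.03902548]
match ws ((439.82513427734375, -17.81359100341797), (58.33107376098633, 36.95348358154297), 82.45208740234375)
match wd ((440.6990661621094, -11.848068237304688), (60.803192138671875, 37.15047836303711), 82.32341003417969)
```

>>> {"name": "carry_out", "arguments": {"series": [[-0.023, 0.466, 0, 0, -1], [-0.023, 0.466, 0, 0, -1], [-0.023, 0.466, 0, 0, -1], [-0.023, 0.466, 0, 0, -1], [0, 0, 0, 0, -1], [0, 0, 0, 0, -1], [0, 0, 0.314, 0, -1], [0, 0, 0.314, 0, -1], [0, 0, 0.314, 0, -1], [0, 0, 0.314, 0, -1], [0, 0, 0, 0, -1], [0, 0, 0, 0, 1], [0, 0, 0, 0, 1], [0, 0, 0, 0, 1], [0, 0, 0, 0, 1], [0, 0, 0, 0, 1], [0, 0, 0, 0, 1], [0, 0, 0, 0, 1]]}}

```text
time: 5.85
position: [0.5087, -0.0517, 0.0214]
tcp_rot: [0.001, -0.001, 1.0, -0.0]
ft_force: [-0.4, 0.1, 7.8]
finger_gap: 0.0183
grasp_force: 58.5
```

>>> {"name": "carry_out", "arguments": {"series": [[0, 0, -0.3125, 0, 1], [0, 0, -0.3125, 0, 1], [0, 0, -0.3125, 0, 1], [0, 0, -0.3125, 0, 1], [0.064, 0.466, 0, 0, 1], [0.064, 0.466, 0, 0, 1], [0.064, 0.466, 0, 0, 1], [0.064, 0.466, 0, 0, 1], [0.064, 0.466, 0, 0, 1], [0.064, 0.466, 0, 0, 1], [0.064, 0.466, 0, 0, 1], [0, 0, 0, 0, 1], [0, 0, 0, 0, 1], [0, 0, 0, 0, 1]]}}

```text
time: 7.25
position: [0.4719, 0.2086, 0.1204]
tcp_rot: [-0.0, -0.0, 1.0, -0.0]
ft_force: [-0.4, -1.0, -0.4]
finger_gap: 0.018
grasp_force: 58.7
```

```bash
python3 -c "
from h import *
wrist('wt')"
```

```text
7.25 [0.4719 0.2086 0.1204] [-0. -0.  1. -0.]
```

View pics/wt.png

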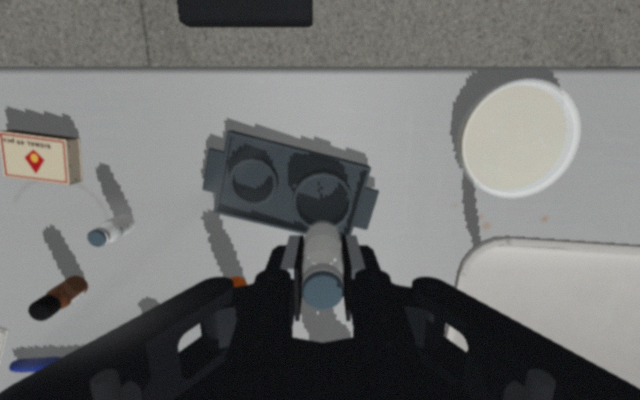

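The tall vial is held upright over the wide well (320,198).

>>> {"name": "carry_out", "arguments": {"series": [[0, 0, 0.35, 0, 1], [0, 0, 0.35, 0, 1], [0, 0, 0.3, 0, 1], [0, 0, 0.1, 0, 1], [0, 0, 0.07, 0, 1], [0, 0, 0, 0, 1], [0, 0, 0, 0, -0.4], [0, 0, 0, 0, -0.4], [0, 0, 0, 0, -0.4], [0, 0, 0, 0, -0.4], [0, 0, -0.2, 0, -0.4], [0, 0, -0.4, 0, -0.4], [0, 0, -0.5, 0, -1], [0, 0, 0, 0, -1]]}}

```text
time: 8.7
position: [0.4758, 0.2106, 0.12]
tcp_rot: [0.005, -0.001, 1.0, 0.002]
ft_force: [0.8, 0.5, 0.4]
finger_gap: 0.0851
grasp_force: 0.0
```

>>> {"name": "carry_out", "arguments": {"series": [[-0.08, -0.53, 0, 0, -1], [-0.08, -0.53, 0, 0, -1], [-0.08, -0.53, 0, 0, -1], [-0.08, -0.53, 0, 0, -1], [0, 0, 0, 0, -1], [0, 0, 0, 0, -1], [0, 0, 0, 0, -1]]}}

```text
time: 9.4
position: [0.4973, 0.0405, 0.1145]
tcp_rot: [-0.0, -0.001, 1.0, 0.0]
ft_force: [-0.6, -0.3, -0.0]
finger_gap: 0.0851
grasp_force: 0.0
```

```bash
python3 -c "
from h import *
wrist('wv')
a=cv2.imread('pics/wv.png')
cv2.imwrite('pics/wv2.png',a)"
```

```text
9.4 [0.4973 0.0405 0.1145] [-0.    -0.001  1.     0.   ]
```

View pics/wv2.png

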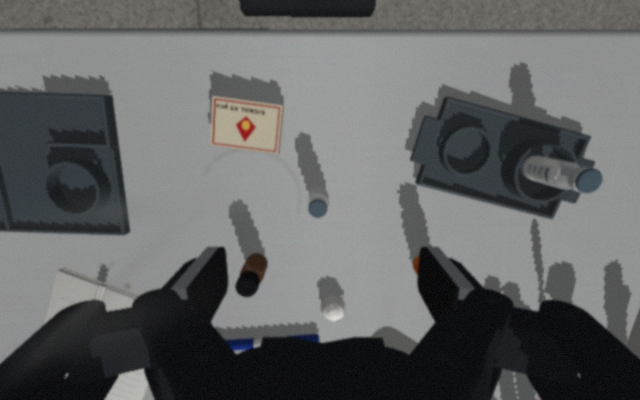

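The tall vial stands in the wide well, and the short vial's cap is directly below at (318,207). Next is the short vial grasp. After that I'll turn 90° so the opening fingers clear the tall vial.

>>> {"name": "carry_out", "arguments": {"series": [[0, 0, 0.35, 0, -1], [0, 0, 0.35, 0, -1], [0, 0, 0.35, 0, -1], [0, 0, 0.21, 0, -1], [0, 0, 0, 0, 1], [0, 0, 0, 0, 1], [0, 0, 0, 0, 1], [0, 0, 0, 0, 1], [0, 0, 0, 0, 1], [0, 0, 0, 0, 1], [0, 0, -0.3, 0, 1], [0, 0, -0.3, 0, 1], [0, 0, -0.3, 0, 1], [0, 0, -0.35, 0, 1], [0.161, 0.471, 0, 0, 1], [0.161, 0.471, 0, 0, 1], [0.161, 0.471, 0, 0, 1], [0, 0, 0, 0, 1]]}}

```text
time: 11.25
position: [0.4569, 0.1561, 0.1143]
tcp_rot: [-0.001, -0.002, 1.0, 0.001]
ft_force: [0.9, -0.6, -0.2]
finger_gap: 0.014
grasp_force: 58.6
```

>>> {"name": "carry_out", "arguments": {"series": [[0, 0, 0, 0.095, 1], [0, 0, 0, 0.095, 1], [0, 0, 0, 0.095, 1], [0, 0, 0, 0.095, 1], [0, 0, 0, 0.095, 1], [0, 0, 0, 0.095, 1], [0, 0, 0, 0.095, 1], [0, 0, 0, 0.095, 1], [0, 0, 0, 0.095, 1], [0, 0, 0, 0.095, 1], [0, 0, 0, 0.05, 1], [0, 0, 0, 0, 1], [0, 0, 0, 0, 1], [0, 0, 0, 0, 1]]}}

```text
time: 12.65
position: [0.4591, 0.1525, 0.114]
tcp_rot: [0.0, 0.706, 0.708, 0.0]
ft_force: [-0.8, 0.5, 0.2]
finger_gap: 0.0143
grasp_force: 58.5
```

>>> {"name": "carry_out", "arguments": {"series": [[0, 0, 0.35, 0, 1], [0, 0, 0.35, 0, 1], [0, 0, 0.3, 0, 1], [0, 0, 0.12, 0, 1], [0, 0, 0.07, 0, 1], [0, 0, 0, 0, 1], [0, 0, 0, 0, -0.3], [0, 0, 0, 0, -0.3], [0, 0, 0, 0, -0.3], [0, 0, 0, 0, -0.3], [0, 0, -0.2, 0, -0.3], [0, 0, -0.4, 0, -0.3], [0, 0, -0.5, 0, -1], [0, 0, -0.09, 0, -1], [0, 0, 0, 0, -1], [0, 0, 0, 0, -1]]}}

```text
time: 14.25
position: [0.4582, 0.1526, 0.1132]
tcp_rot: [-0.0, 0.707, 0.707, -0.001]
ft_force: [0.2, -0.2, -1.1]
finger_gap: 0.0856
grasp_force: 0.0
```

>>> {"name": "carry_out", "arguments": {"series": [[-0.425, 0.241, 0, 0, -1], [-0.425, 0.241, 0, 0, -1], [-0.425, 0.241, 0, 0, -1], [-0.425, 0.241, 0, 0, -1], [-0.425, 0.241, 0, 0, -1], [0, 0, 0, 0, -1], [0, 0, 0, 0, -1], [0, 0, 0, 0, -1]]}}

```text
time: 15.05
position: [0.5539, -0.0163, 0.1126]
tcp_rot: [-0.002, 0.707, 0.707, -0.001]
ft_force: [-0.2, -0.2, -0.1]
finger_gap: 0.0852
grasp_force: 0.0
```

```bash
python3 - <<'E'
from h import *
d,c=wrist('wb'); im=cv2.imread('pics/wb.png').astype(int)
p=proj(d,(.5545,-.0175,.043)); print("expect",p)
x,y=p.astype(int); m=(im.max(2)<40).astype(np.uint8)*255
m[:max(0,y-30)]=0;m[y+30:]=0;m[:,:x-30]=0;m[:,x+30:]=0
n,l,st,ce=cv2.connectedComponentsWithStats(m)
for i in range(1,n):
    if st[i,4]>50: print(st[i],ce[i],ray(d,ce[i],.043)[:2])
print("tall?",proj(d,(.473,.209,.061)),"short",proj(d,(.4587,.1535,.043)))
# marker
m=(im[...,0]-im[...,2]>50).astype(np.uint8)*255
n,l,st,ce=cv2.connectedComponentsWithStats(m); print([(st[i].tolist(),ray(d,ce[i],.012)[:2].round(4)) for i in range(1,n) if st[i,4]>80])
E
```

```text
15.05 [ 0.5539 -0.0163  0.1126] [-0.002  0.707  0.707 -0.001]
expect [323.47038314 213.40475454]
[318 197  23  25 447] [328.83221477 209.0738255 ] [ 0.55824121 -0.01432141]
tall? [ 148.5397928  -241.56837457] short [154.00308089 -76.55552776]
[([423, 131, 11, 39, 338], array([0.6342, 0.0237])), ([423, 207, 11, 40, 345], array([ 0.6392, -0.0388]))]
```

View pics/wb.png

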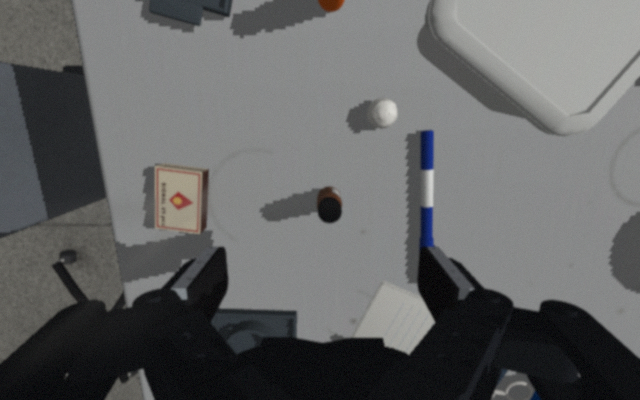

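The bottle cap is at (329,209), which gives (0.5575,-0.0145). The matchbox at (180,198) and marker at column 427 are clear of the fingers. Grasping the bottle.

>>> {"name": "carry_out", "arguments": {"series": [[0.022, 0.04, 0, 0, -1], [0, 0, 0.35, 0, -1], [0, 0, 0.35, 0, -1], [0, 0, 0.35, 0, -1], [0, 0, 0.13, 0, -1], [0, 0, 0, 0, 1], [0, 0, 0, 0, 1], [0, 0, 0, 0, 1], [0, 0, 0, 0, 1], [0, 0, 0, 0, 1], [0, 0, 0, 0, 1], [0, 0, -0.3, 0, 1], [0, 0, -0.3, 0, 1], [0, 0, -0.3, 0, 1], [0, 0, -0.3, 0, 1], [0, 0, 0, 0, 1], [0, 0, 0, 0, 1]]}}

```text
time: 16.8
position: [0.5588, -0.0154, 0.1158]
tcp_rot: [0.0, 0.707, 0.707, 0.0]
ft_force: [-1.7, -0.7, -0.4]
finger_gap: 0.0164
grasp_force: 58.6
```

>>> {"name": "carry_out", "arguments": {"series": [[-0.432, -0.2235, 0, 0, 1], [-0.432, -0.2235, 0, 0, 1], [-0.432, -0.2235, 0, 0, 1], [-0.432, -0.2235, 0, 0, 1], [0, 0, 0, 0, 1], [0, 0, 0, 0, 1], [0, 0, 0, 0, 1]]}}

```text
time: 17.5
position: [0.4872, -0.1528, 0.1148]
tcp_rot: [-0.001, 0.707, 0.707, 0.0]
ft_force: [-0.2, 0.2, -0.6]
finger_gap: 0.0161
grasp_force: 58.7
```

```bash
python3 -c "
from h import *
wrist('wk')"
```

```text
17.5 [ 0.4872 -0.1528  0.1148] [-0.001  0.707  0.707  0.   ]
```

View pics/wk.png

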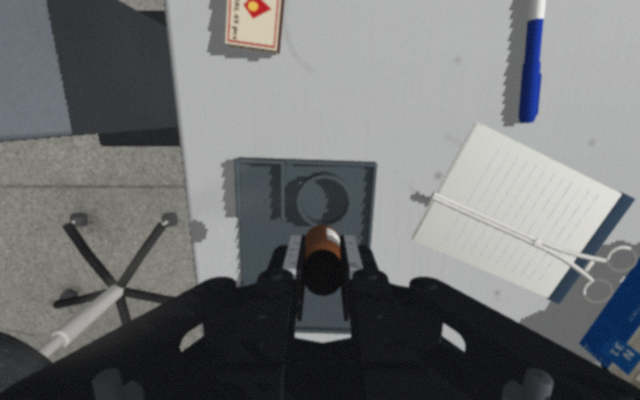

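The bottle is held upright and the well is at (322,198). Lowering.

>>> {"name": "carry_out", "arguments": {"series": [[0, 0, 0.35, 0, 1], [0, 0, 0.35, 0, 1], [0, 0, 0.3, 0, 1], [0, 0, 0.1, 0, 1], [0, 0, 0.05, 0, 1], [0, 0, 0, 0, 1], [0, 0, 0, 0, -0.3], [0, 0, 0, 0, -0.3], [0, 0, 0, 0, -0.3], [0, 0, 0, 0, -0.3], [0, 0, -0.2, 0, -0.3], [0, 0, -0.4, 0, -0.3], [0, 0, -0.5, 0, -1], [0, 0, -0.05, 0, -1], [0, 0, 0, 0, -1], [0, 0, 0, 0, -1]]}}

```text
time: 19.15
position: [0.4865, -0.1533, 0.1146]
tcp_rot: [-0.001, 0.707, 0.707, -0.0]
ft_force: [-0.2, -0.2, 0.1]
finger_gap: 0.0854
grasp_force: 0.0
```

>>> {"name": "carry_out", "arguments": {"series": [[0.43, -0.145, 0, 0, -1], [0.43, -0.145, 0, 0, -1], [0.43, -0.145, 0, 0, -1], [0.43, -0.145, 0, 0, -1], [0, 0, 0, 0.084, -1], [0, 0, 0, 0, -1], [0, 0, 0, 0, -1], [0, 0, 0, 0, -1]]}}

```text
time: 19.95
position: [0.4409, -0.0166, 0.115]
tcp_rot: [-0.0, 0.752, 0.66, -0.0]
ft_force: [1.0, 0.6, -0.2]
finger_gap: 0.0854
grasp_force: 0.0
```

```bash
python3 - <<'E'
from h import *
d,c=wrist('wm'); im=cv2.imread('pics/wm.png').astype(int)
p=proj(d,(.44,-.0155,.015)); print("expect",p); x,y=p.astype(int)
m=((im[...,2]-im[...,0]>12)&(im[...,2]>120)).astype(np.uint8)*255
k=np.zeros_like(m); k[max(0,y-60):y+60,x-60:x+60]=1; m*=k
cc=max(cv2.findContours(m,0,1)[0],key=cv2.contourArea)
P=np.array([ray(d,q,.015)[:2] for q in cc[:,0,:]]).astype(np.float32)
print(cv2.minAreaRect(P*1000), cv2.boxPoints(cv2.minAreaRect(cc)).round().tolist())
E
```

```text
19.95 [ 0.4409 -0.0166  0.115 ] [-0.     0.752  0.66  -0.   ]
expect [321.26249717 198.98474241]
((440.1245422363281, -15.026836395263672), (53.22020721435547, 37.211509704589844), 82.53536224365234) [[298.0, 165.0], [345.0, 165.0], [345.0, 230.0], [298.0, 230.0]]
```

View pics/wm.png

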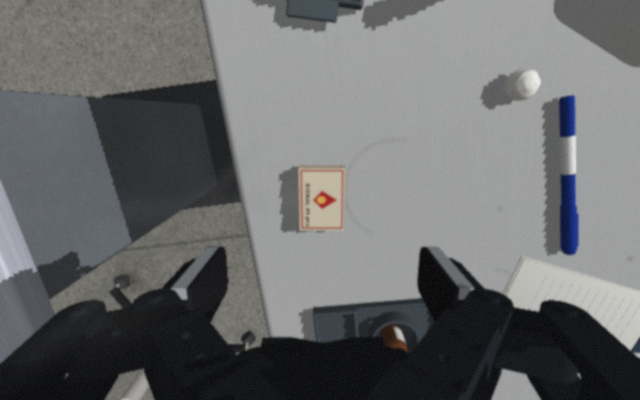

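The box is square to the fingers: rectangle (298..345, 165..230), centre (0.440,-0.0155). The bottle also stands in its well at (393,338). Grasping the matchbox.

>>> {"name": "carry_out", "arguments": {"series": [[0.014, 0, 0.35, 0, -1], [0, 0, 0.35, 0, -1], [0, 0, 0.35, 0, -1], [0, 0, 0.2, 0, -1], [0, 0, 0.106, 0, -1], [0, 0, 0, 0, 1], [0, 0, 0, 0, 1], [0, 0, 0, 0, 1], [0, 0, 0, 0, 1], [0, 0, 0, 0, 1], [0, 0, 0, 0, 1], [0, 0, -0.3, 0, 1], [0, 0, -0.3, 0, 1], [0, 0, -0.3, 0, 1], [0, 0, -0.3, 0, 1], [0, 0, 0, 0, 1], [0, 0, 0, 0, 1]]}}

```text
time: 21.7
position: [0.4412, -0.015, 0.1037]
tcp_rot: [0.001, 0.752, 0.659, 0.001]
ft_force: [0.3, -0.3, -0.5]
finger_gap: 0.0349
grasp_force: 60.2
```

>>> {"name": "carry_out", "arguments": {"series": [[0, 0, 0, -0.06, 1], [-0.483, 0.112, 0, 0, 1], [-0.483, 0.112, 0, 0, 1], [-0.483, 0.112, 0, 0, 1], [-0.483, 0.112, 0, 0, 1], [-0.483, 0.112, 0, 0, 1], [-0.483, 0.112, 0, 0, 1], [0, 0, 0, 0, 1], [0, 0, 0, 0, 1], [0, 0, 0.4, 0, 1], [0, 0, 0.39, 0, 1], [0, 0, 0, 0, 1], [0, 0, 0, 0, 1], [0, 0, 0, 0, 1]]}}

```text
time: 23.1
position: [0.487, -0.2485, 0.0412]
tcp_rot: [0.001, 0.72, 0.694, 0.0]
ft_force: [0.0, 0.5, -0.8]
finger_gap: 0.0349
grasp_force: 60.2
```

```bash
python3 - <<'E'
from h import *
d,c=wrist('wp'); im=cv2.imread('pics/wp.png')
o=np.array([.4705,-.2006]); a=np.radians(-2.1); Rz=np.array([[np.cos(a),-np.sin(a)],[np.sin(a),np.cos(a)]])
im=cv2.resize(im[80:380,120:520],None,fx=2,fy=2,interpolation=2)
for X in [(-17,-20,9),(52,-20,9),(15+19,48,18),(15-19,48,18),(15,48-19,18),(56,79,9),(-56,79,12)]:
    w=o+Rz@(np.array(X[:2])/1000); p=(proj(d,(*w,X[2]/1000))-[120,80])*2; cv2.circle(im,tuple(int(v) for v in p),3,(0,0,255),1)
cv2.imwrite('pics/wpc.png',im)
E
```

```text
23.1 [ 0.487  -0.2485  0.0412] [0.001 0.72  0.694 0.   ]
```

View pics/wpc.png

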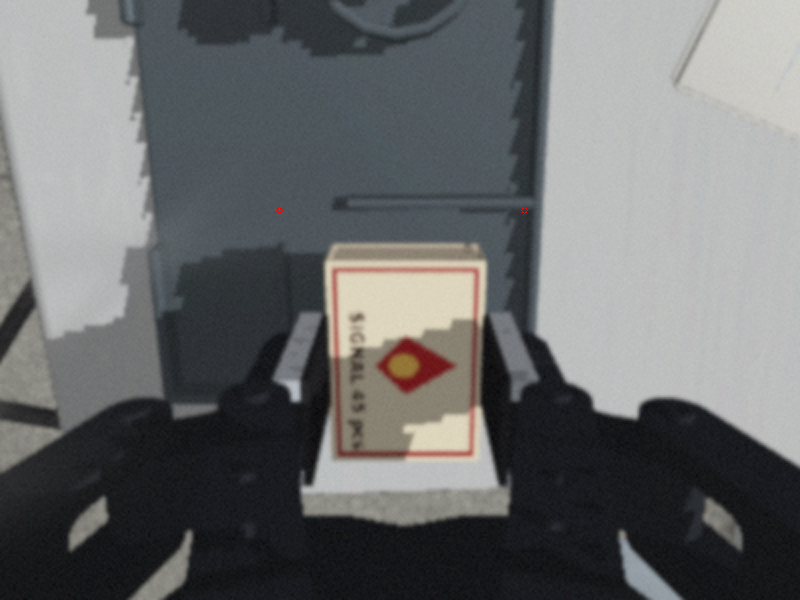

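```bash
python3 - <<'E'
from h import *
d=dict(np.load("wp.npz"))
f=lambda u,v,z: print(ray(d,(u/2+120,v/2+80),z).round(4))
f(405,243,.0347);f(405,262,.0497);f(435,209,.009);f(548,150,.009)
E
```

```text
[ 0.488  -0.2237  0.0347]
[ 0.4879 -0.2239  0.0497]
[ 0.4966 -0.2212  0.009 ]
[ 0.5281 -0.2057  0.009 ]
```

>>> {"name": "carry_out", "arguments": {"series": [[0.01, 0, 0.1, 0, 1], [0, 0, 0.1, 0, 1], [0, 0, 0.1, 0, 1], [0, 0, 0.055, 0, 1], [0, 0, 0, 0, 1], [0, 0, 0, 0, 1]]}}

```text
time: 23.75
position: [0.4857, -0.2475, 0.0124]
tcp_rot: [-0.0, 0.72, 0.694, -0.0]
ft_force: [-3.5, 1.6, 11.3]
finger_gap: 0.0349
grasp_force: 61.4
```

>>> {"name": "carry_out", "arguments": {"series": [[0, 0, 0, 0, 0], [0, 0, 0, 0, 0], [0, 0, 0, 0, 0], [0, 0, 0, 0, 0], [0, 0, -0.2, 0, 0], [0, 0, -0.4, 0, 0], [0, 0, -0.4, 0, -1], [0, 0, -0.26, 0, -1], [0, 0, 0, 0, -1], [0, 0, 0, 0, -1]]}}

```text
time: 24.75
position: [0.486, -0.2478, 0.1121]
tcp_rot: [-0.0, 0.72, 0.694, 0.0]
ft_force: [0.1, 0.1, 0.1]
finger_gap: 0.0853
grasp_force: 0.0
```

```bash
python3 - <<'E'
from h import *
d,c=wrist('wq'); im=cv2.imread('pics/wq.png').astype(int)
m=((im[...,2]-im[...,0]>12)&(im[...,2]>110)).astype(np.uint8)*255
k=np.zeros_like(m); k[120:290,230:420]=1; m*=k
cc=max(cv2.findContours(m,0,1)[0],key=cv2.contourArea)
P=np.array([ray(d,q,.019)[:2] for q in cc[:,0,:]]).astype(np.float32)
print(cv2.minAreaRect(P*1000),cc[:,0].min(0),cc[:,0].max(0))
E
```

```text
24.75 [ 0.486  -0.2478  0.1121] [-0.     0.72   0.694  0.   ]
((485.7999572753906, -247.65908813476562), (53.655643463134766, 36.706539154052734), 87.86776733398438) [298 168] [346 235]
```

```bash
python3 - <<'E'
from h import *
d=dict(np.load("wm.npz")); im=cv2.imread('pics/wm.png').astype(int)
m=(((im[...,0]-im[...,2]>45))).astype(np.uint8)*255
k=np.zeros_like(m); k[80:265,550:590]=1; m*=k
q=cv2.findNonZero(m)[:,0]
P=np.array([ray(d,p,.008)[:2] for p in q]).astype(np.float32)
print(cv2.minAreaRect(P*1000))
E
```

```text
((639.4092407226562, -27.783966064453125), (13.286709785461426, 131.76959228515625), 4.01505184173584)
```

>>> {"name": "carry_out", "arguments": {"series": [[0, 0, 0, -0.068, -1], [0.435, 0.35, 0, 0, -1], [0.435, 0.35, 0, 0, -1], [0.435, 0.35, 0, 0, -1], [0.435, 0.35, 0, 0, -1], [0.435, 0.35, 0, 0, -1], [0.435, 0.35, 0, 0, -1], [0, 0, 0, 0, -1], [0, 0, 0, 0, -1], [0, 0, 0, 0, -1]]}}

```text
time: 25.8
position: [0.6378, -0.0285, 0.1109]
tcp_rot: [-0.001, 0.682, 0.731, -0.001]
ft_force: [-0.3, -0.4, -0.9]
finger_gap: 0.0855
grasp_force: 0.0
```

```bash
python3 - <<'E'
from h import *
d,c=wrist('wx'); im=cv2.imread('pics/wx.png').astype(int)
m=(((im[...,0]-im[...,2]>45))).astype(np.uint8)*255
k=np.zeros_like(m); k[80:320,280:360]=1; m*=k
q=cv2.findNonZero(m)[:,0]
P=np.array([ray(d,p,.008)[:2] for p in q]).astype(np.float32)
print(cv2.minAreaRect(P*1000),q.min(0),q.max(0))
E
```

```text
25.8 [ 0.6378 -0.0285  0.1109] [-0.001  0.682  0.731 -0.001]
((640.2064208984375, -27.437271118164062), (10.192602157592773, 130.4004669189453), 4.323916435241699) [319 114] [332 272]
```

>>> {"name": "carry_out", "arguments": {"series": [[0.012, 0.02, 0.35, 0, -1], [0, 0, 0.35, 0, -1], [0, 0, 0.35, 0, -1], [0, 0, 0.2, 0, -1], [0, 0, 0.085, 0, -1], [0, 0, 0, 0, 1], [0, 0, 0, 0, 1], [0, 0, 0, 0, 1], [0, 0, 0, 0, 1], [0, 0, 0, 0, 1], [0, 0, 0, 0, 1], [0, 0, -0.3, 0, 1], [0, 0, -0.3, 0, 1], [0, 0, -0.3, 0, 1], [0, 0, -0.3, 0, 1], [0, 0, 0, 0, 1], [0, 0, 0, 0, 1], [0, 0, 0, 0, 1]]}}

```text
time: 27.65
position: [0.6397, -0.0265, 0.1001]
tcp_rot: [-0.001, 0.682, 0.731, -0.001]
ft_force: [-0.4, 0.4, -0.4]
finger_gap: 0.0094
grasp_force: 58.7
```

>>> {"name": "carry_out", "arguments": {"series": [[0, 0, 0, 0.068, 1], [-0.32, -0.354, 0, 0, 1], [-0.32, -0.354, 0, 0, 1], [-0.32, -0.354, 0, 0, 1], [-0.32, -0.354, 0, 0, 1], [-0.32, -0.354, 0, 0, 1], [-0.32, -0.354, 0, 0, 1], [-0.32, -0.354, 0, 0, 1], [0, 0, 0, 0, 1], [0, 0, 0, 0, 1], [0, 0, 0, 0, 1]]}}

```text
time: 28.75
position: [0.4365, -0.1981, 0.101]
tcp_rot: [-0.0, 0.72, 0.694, 0.0]
ft_force: [0.8, -0.8, -0.1]
finger_gap: 0.0088
grasp_force: 58.8
```

```bash
python3 - <<'E'
from h import *
d,c=wrist('wy'); im=cv2.imread('pics/wy.png').astype(int)
m=(((im[...,0]-im[...,2]>45))).astype(np.uint8)*255
q=cv2.findNonZero(m)[:,0]; q=q[(abs(q[:,0]-322)<60)]
P=np.array([ray(d,p,.104)[:2] for p in q]).astype(np.float32)
print("marker",cv2.minAreaRect(P*1000),q.min(0),q.max(0))
# tray outer left/right edges on some rows between marker-free columns
g=(im[...,0]-im[...,2]>5)&(im[...,0]<110)
for v in (150,165,180):
    c=np.where(g[v,200:480])[0]+200; print(v,c.min(),c.max(),ray(d,(c.min(),v),.012)[:2].round(4),ray(d,(c.max(),v),.009)[:2].round(4))
E
```

```text
28.75 [ 0.4365 -0.1981  0.101 ] [-0.     0.72   0.694  0.   ]
marker ((436.83441162109375, -189.52725219726562), (113.57678985595703, 12.060976028442383), 89.02162170410156) [312 116] [336 342]
150 294 444 [ 0.4174 -0.1565] [ 0.5274 -0.1608]
165 295 442 [ 0.4175 -0.1674] [ 0.5266 -0.1719]
180 296 441 [ 0.4176 -0.1787] [ 0.5266 -0.1833]
```

>>> {"name": "carry_out", "arguments": {"series": [[0, -0.02, 0.35, 0, 1], [0, 0, 0.35, 0, 1], [0, 0, 0.25, 0, 1], [0, 0, 0.1, 0, 1], [0, 0, 0.06, 0, 1], [0, 0, 0.03, 0, 1], [0, 0, 0, 0, 1], [0, 0, 0, 0, 1]]}}

```text
time: 29.6
position: [0.4352, -0.1988, 0.0111]
tcp_rot: [0.001, 0.72, 0.694, 0.0]
ft_force: [0.6, -1.0, -0.8]
finger_gap: 0.0093
grasp_force: 58.8
```

Close to the floor with no contact force. I'll go down 2 mm more, release and lift away.

>>> {"name": "carry_out", "arguments": {"series": [[0, 0, 0.025, 0, 1], [0, 0, 0, 0, 1], [0, 0, 0, 0, 0.4], [0, 0, 0, 0, 0.4], [0, 0, 0, 0, 0.4], [0, 0, 0, 0, 0.4], [0, 0, -0.2, 0, 0.4], [0, 0, -0.4, 0, 0.4], [0, 0, -0.6, 0, 0.4], [0.5, 0, -0.3, 0, 0.4], [0.5, 0, -0.3, 0, -1], [0.5, 0, -0.3, 0, -1], [0.5, 0, -0.3, 0, -1], [0.5, 0, -0.3, 0, -1], [0, 0, 0, 0, -1], [0, 0, 0, 0, -1]]}}

```text
time: 31.2
position: [0.4418, 0.0018, 0.2245]
tcp_rot: [0.001, 0.719, 0.695, 0.0]
ft_force: [0.1, -0.5, -0.1]
finger_gap: 0.0856
grasp_force: 0.0
```

```bash
python3 - <<'E'
from h import *
d,c=wrist('wf'); a=cv2.imread('pics/wf.png')
from workcell import imaging
t=imaging.camera("top")["frame"][:,:,::-1][165:275,250:490]
s=imaging.camera("scene")["frame"][:,:,::-1][170:340,240:450]
t=cv2.resize(t,(400,183),interpolation=2); s=cv2.resize(s,(400,324),interpolation=2)
r=np.zeros((600,400,3),np.uint8); r[:183]=t; r[190:514]=s
l=np.zeros((600,400,3),np.uint8); w=cv2.resize(a,(400,250),interpolation=3); l[:250]=w
b=cv2.resize(a[150:400,120:520] if False else a[0:400,200:520],(272,340),interpolation=2); l[256:596,:272]=b
cv2.imwrite('pics/fin.png',np.hstack([l,r]))
E
```

```text
31.2 [0.4418 0.0018 0.2245] [0.001 0.719 0.695 0.   ]
```

View pics/fin.png

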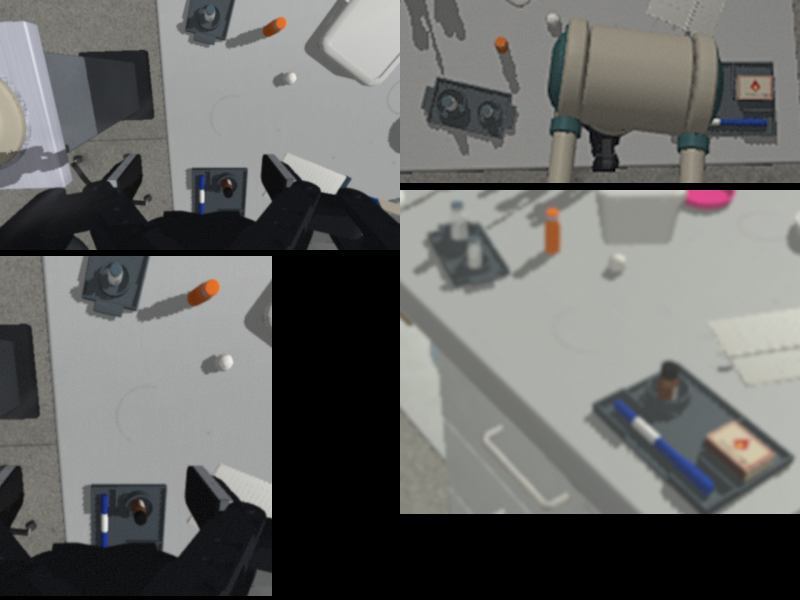

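The scene view shows both vials upright in their wells. The bottle stands in the round well, the matchbox lies flat in its pocket and the marker lies along the trough. Handing in.

```bash
python3 -c "
from workcell import env
print(env.job_done())"
```

```text
the job is handed in; nothing more can be done
None
```

I put all five items in their compartments and handed the job in at about 31 s of the 93 s allowed. The last pictures showed everything in place, but no verdict came back.

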